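Slide the open flask under the drinks tap

ROBOT

A 6-joint arm with a two-finger parallel gripper is mounted at the origin on the work surface. World frame = base frame: x ahead of the robot, y to its left, z up, the work surface at z = 0. Lengths are in m, angles in rad, forces in N, time in s.
With the tool pointing down it reaches from about 0.275 to 1 m from the base axis. Payload 8.4 kg.
Tool frame: the origin (TCP) lies on the centre line of the jaws, within the pads' length; the fingertips stand 17 mm ahead of it and the grasp point (between the pads) lies 2 mm behind it (bot.tcp_to_tips is the y of the fingertips in the tool frame, in m); y points along the fingers, z is the direction in which the jaws open and shut, and the axes are right-handed (so a half turn about y gives the same grasp; the last joint's range is limited). The gripper opens to 85 mm and grips with 20 to 120 N. Pads are 22 mm wide; open, the fingers measure 114 mm over their backs; the gripper's body (76 mm by 85 mm) begins 54 mm behind the grasp point. The pads swing forward as they close: fully open they stand 13 mm farther back than shut.
Start: joints at [-1.282, 0.353, 1.633, -0, 1.155, -0.002], TCP at [0.179, -0.599, 0.248] pointing down, gripper open.
Joint ranges: [-2.63, 2.63], [-0.92, 2.1], [0.06, 2.66], [-1.3, 4.44], [0, 2.69], [-3.02, 3.02]. Speed limits (rad/s): [2.22, 2.22, 2.79, 3.14, 3.14, 3.14].

INTERFACE

Orientations are given as a unit quaternion [x, y, z, w].
In Python, from workcell import bot, hand, kinematics, get_obs, vision, hand_in gives the robot as it stands. The module is installed in compiled form; this text tells all that it offers. Calls block until the motion is done:
- bot.reach(position, orientation): joint-space move of the TCP to a pose.
- bot.servo_line(position, ori=None, velocity=0.15): straight line of the TCP; ori=None keeps the orientation; velocity is the mean speed in m/s.
- bot.goto_joints(angles): joint-space move.
- hand.move_gripper(opening, strength=None): finger opening in m; strength is the grip in N (None keeps the last); returns when the fingers have stopped.
- bot.dwell(seconds).
- kinematics.solve_ik(position, orientation): joint angles nearest the present ones, or None.
- get_obs(): the state.
- vision.read_camera(name): name is "scene" or "top"; returns a dict with "frame" (480x640x3 uint8, red, green, blue), "intrinsics" (3x3 intrinsics, pixels), "dist" ([k1, k2, p1, p2, k3] as OpenCV has them; the pictures are not rectified), "view" (4x4, takes a point from world to camera coordinates). Camera axes: x right, y down, z forward; pixel columns grow to the right and rows downward; lengths in m; the calibration is good to about 2 mm. A picture is of the moment at which its call begins. There is no depth.
A pose or a line that the arm cannot do raises bot.IKError and nothing moves.
- hand_in(): hands the job in, once; it reports no verdict.
The state is a dict: "time_s": time; "joint_pos": joint angles; "joint_vel": joint speeds; "joint_efforts": joint torques, N m; "position": TCP position; "orientation": TCP orientation; "wrist_force": force on the tool from outside, world axes, zero at the start; "ft_torque": the same for the moment, N m; "gripper_width": finger opening in m.
Only numpy, scipy, OpenCV 4.12 (cv2) and the standard library are available. Lean on these libraries where they do the work, as an engineer would, in place of code of your own. Each camera call takes 0.05 s, during which the arm holds its last target. There are 200 camera calls.

TASK

Push the tall uncapped metal flask across the table, nudging it low down with the fingertips, until its open mouth is centred under the outlet of the drinks dispenser's tap, ready to be filled. Slide it gently and keep it standing on its foot the whole way: do not grip it, lift it or let it tip. Leave the dispenser and everything else on the table alone.

Things in the scene. Friction and masses are not known exactly. Their poses are not given: they have to be found in the camera images.
- flask: The tall narrow drinks flask of bare metal, standing loose on the table with no cap on. Straight round body 66 mm in diameter up to 190 mm, then a shoulder and a neck 50 mm across; 245 mm tall in all; 0.2 to 0.45 kg. It slides on the table at a push of 1 to 4 N but tips if pushed much above 40 mm. Origin: centre of its underside; z is its upright axis. The only uncapped tall vessel.
- mouth (a point): Centre of the flask's open mouth (42 mm clear opening), on its axis 245 mm above its underside.
- spout (a point): Centre of the lower end of the tap's outlet, 268 mm above the table, so the flask passes under it with 23 mm to spare. The outlet is a black tube 17 mm across pointing straight down. The table below it is bare and level.
- dispenser: Fixed tan drinks dispenser (round, 240 mm across) on an upturned blue crate that stands on the table at the right. The crate is 400 mm (its x) by 300 mm (its y) by 280 mm high; origin: centre of the crate's underside. The tap sticks out to its +y side, so that the outlet is 235 mm from the origin along +y, that is 85 mm out from the crate's face; the tap's parts lie 268 to 370 mm above the table.
- mug_back: White enamel mug, 82 mm across, 80 mm tall, with a handle; stands at the back, beyond the flask. Origin: centre of its underside. A bystander.
- mug_left: White enamel mug, 82 mm across, 80 mm tall, with a handle; stands between the robot and the flask, to the left. Origin: centre of its underside. A bystander.
- soap: Green dish-soap bottle with a white cap, 66 mm across, 198 mm tall; stands on the robot's side of the crate. Origin: centre of its underside. A bystander.
- tin: Flat metal lunch tin with a lid, 114 x 74 x 44 mm, lying on the table at the left. Origin: centre of its underside. A bystander.
- mug_far: Blue enamel mug, 82 mm across, 80 mm tall, with a handle; stands at the back, beyond the way to the tap. Origin: centre of its underside. A bystander.
- bowl: Small steel bowl, 116 mm across, 50 mm tall; stands at the right near the robot. Origin: centre of its underside. A bystander.

How it is judged:
At the end, for the whole second after the job is handed in: The flask stands upright (within 0.05 rad) and still on the table, the centre of its mouth within 16 mm, seen from above, of the centre of the tap's outlet; every other loose thing is within 20 mm of where it stood (horizontal distance between mouth and spout below 0.016 m and angle between flask's own z axis and vertical below 0.05 rad and height (world z) of flask below 0.005 m and linear speed of flask below 0.02 m/s and distance of each of mug_back, mug_far, mug_left, soap, tin, bowl from where it was at the start of the episode below 0.02 m); the robot touches nothing.
It fails at once if the flask tipped by more than 0.2 rad (angle between flask's own z axis and vertical above 0.2 rad).
It fails at once if the flask was lifted off the table (over 10 mm) (height (world z) of flask above 0.01 m).
It fails at once if the flask was squeezed or shoved with more than 10 N (contact force between the fingers and flask above 10 N).
It fails at once if the robot knocked the dispenser or its crate (over 5 N) (contact force between any of the arm, the fingers and dispenser above 5 N).
It fails at once if another loose thing was knocked (moved over 20 mm) (distance of any of mug_back, mug_far, mug_left, soap, tin, bowl from where it was at the start of the episode above 0.02 m).
It also fails if it takes over 51 s, if anything falls off the work surface, if the arm or the gripper's body presses on something with over 40 N, if the wrist force passes 120 N, or if a joint passes its speed limit or range.

## Working session

There is one attempt and no reset: what is moved stays moved. The work goes in short steps, each a Python script; the robot and the scene stay as the last script left them, time stands still between calls to the robot, and variables do not carry over. Pictures are saved under pics/ and viewed, about 8 in all and at most 12, crops included, and the job is handed in when it is done.

```bash
mkdir -p pics
cat > h.py <<'E'
import numpy as np, cv2
from workcell import bot, hand, kinematics, get_obs, vision, hand_in
def shot(n,f=None):
    c=vision.read_camera(n)
    if f: cv2.imwrite('pics/'+f,c['frame'][:,:,::-1])
    return c
def ray(c,uv):
    p=cv2.undistortPoints(np.array([[uv]],float),np.array(c['intrinsics'],float),np.array(c['dist'],float))[0,0]
    V=np.array(c['view']);R=V[:3,:3];t=V[:3,3]
    return -R.T@t, R.T@np.array([p[0],p[1],1])
def onz(c,uv,z):
    o,d=ray(c,uv); return o+d*(z-o[2])/d[2]
def proj(c,P):
    V=np.array(c['view']);r=cv2.Rodrigues(V[:3,:3])[0]
    return cv2.projectPoints(np.array(P,float).reshape(-1,1,3),r,V[:3,3],np.array(c['intrinsics'],float),np.array(c['dist'],float))[0][:,0]
E
python3 - <<'E'
from h import *
for n in('scene','top'):
    c=shot(n,n+'1.png'); print(n,ray(c,(320,240)),c['intrinsics'],c['dist'])
o=get_obs();print(o['time_s'],o['orientation'],o['position'],bot.tcp_to_tips)
E
```

```text
scene (array([0.59633256, 0.94144042, 1.02997827]), array([-0.07264579, -0.73985759, -0.66893477])) [[522.28691601   0.         313.91320603]
 [  0.         522.28691601 241.11657384]
 [  0.           0.           1.        ]] [-0.08772467  0.          0.          0.          0.        ]
top (array([ 0.3934674 , -0.00200119,  1.4028985 ]), array([ 0.11334464, -0.00904705, -0.99357298])) [[552.24450096   0.         325.93810858]
 [  0.         552.24450096 240.39285084]
 [  0.           0.           1.        ]] [-0.0301451  0.         0.         0.         0.       ]
0.1 [-0.10249352  0.70011044 -0.69918728  0.10236012] [ 0.17905695 -0.59835041  0.24762135] 0.017
```

View pics/scene1.png

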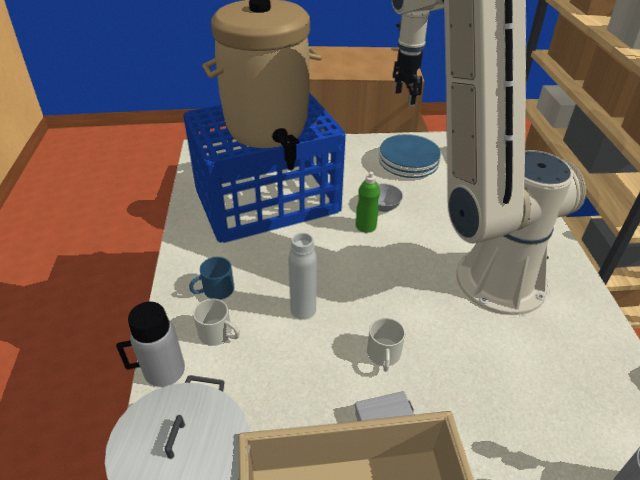

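View pics/top1.png

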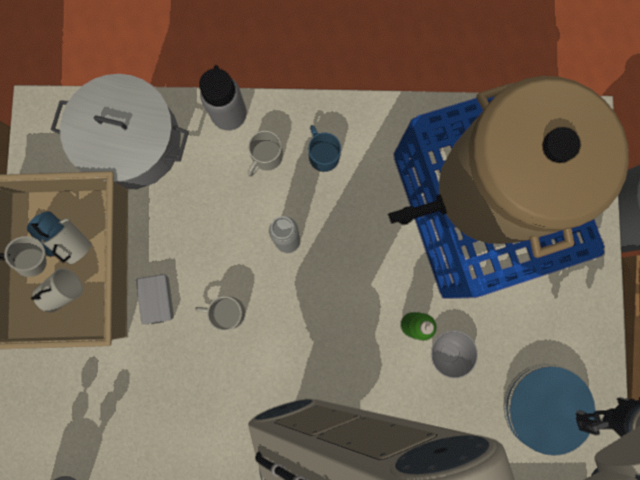

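The scene picture shows the flask with its mouth near (303,240) and base near (303,310), and the tap outlet near (291,165). In the top view the flask mouth is near (284,224), the tap tip near (395,217), and the blue mug at (324,152). I'll zoom in on the tap and the mouth.

Run:
```python
from h import *
s=cv2.imread('pics/scene1.png');t=cv2.imread('pics/top1.png')
def cr(im,x,y,w,h,k): return cv2.resize(im[y:y+h,x:x+w],None,fx=k,fy=k,interpolation=cv2.INTER_CUBIC)
a=cr(s,265,120,50,60,5);b=cr(s,280,225,50,60,5);d=cr(t,375,185,80,60,5)[:, :300]
d=cr(t,380,185,60,60,5);e=cr(t,260,200,60,60,5)
top=np.hstack([a,b]);bot_=np.hstack([d,e])
W=600
out=np.vstack([cv2.copyMakeBorder(top,0,0,0,W-top.shape[1],0),bot_[:, :W]])
cv2.imwrite('pics/crop.png',out)
# table z=0 rough positions
c=shot('top');q=shot('scene')
for n,uv,z in [('mouth',(284,224),.245),('mugback',(265,147),.08),('mugfar',(324,150),.08),('mugleft',(226,311),.08),('soap',(427,327),.198),('bowl',(455,352),.05),('tin',(154,298),.044),
  ('crA',(397,155),.28),('crB',(446,297),.28),('crC',(604,247),.28),('tap',(393,217),.30)]:
    print(n,onz(c,uv,z).round(4))
print('scene mouth',onz(q,(303,240),.245),'spout',onz(q,(291,167),.268))
```

```text
mouth [0.5586 0.064  0.245 ]
mugback [0.7724 0.1239 0.08  ]
mugfar [ 0.7672 -0.0211  0.08  ]
mugleft [0.3719 0.2067 0.08  ]
soap [ 0.3441 -0.2475  0.198 ]
bowl [ 0.2785 -0.3457  0.05  ]
tin [0.4005 0.3889 0.044 ]
crA [ 0.7027 -0.171   0.28  ]
crB [ 0.4083 -0.2702  0.28  ]
crC [ 0.5151 -0.6037  0.28  ]
tap [ 0.5682 -0.1594  0.3   ]
scene mouth [0.54919197 0.07072866 0.245     ] spout [ 0.56485338 -0.18733809  0.268     ]
```

View pics/crop.png

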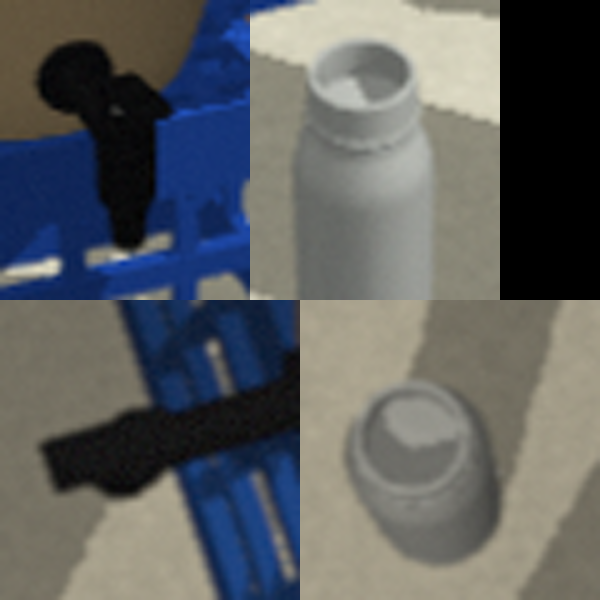

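The crop puts the outlet's lower end at about (290.5,167) in the scene view. The rim centre is at (302.4,240.6) in the scene and (282.4,228) in the top view. That gives the flask ≈ (0.550, 0.069) and the spout ≈ (0.566, -0.187). I'll push with both fingertips as a cradle, tool tilted 45° so the gripper body stays clear. First I'll check IK.

```bash
cat >> h.py <<'E'
from scipy.spatial.transform import Rotation as Ro
def quat(d,a,s):
    d=np.array([d[0],d[1],0.])/np.hypot(d[0],d[1])
    y=d*np.sin(a)+np.array([0,0,-np.cos(a)]); z=s*np.cross(d,[0,0,1.])
    return Ro.from_matrix(np.c_[np.cross(y,z),y,z]).as_quat()
FL=np.array([.550,.069]);SP=np.array([.566,-.187])
E
python3 - <<'E'
from h import *
np.set_printoptions(precision=3,suppress=True)
d=SP-FL;d/=np.linalg.norm(d)
for a in (40,45,50,):
  for s in(1,-1):
    q=quat(d,np.radians(a),s)
    for p in (np.r_[FL-d*.12,.25],np.r_[FL-d*.12,.03],np.r_[SP-d*.046,.03]):
        print(a,s,p,kinematics.solve_ik(p,q))
c=get_obs()
qd=c['orientation']
print(kinematics.solve_ik([.09,-.30,.45],qd))
E
```

```text
40 1 [0.543 0.189 0.25 ] [ 0.642  0.482  1.612 -0.57   1.492 -2.384]
40 1 [0.543 0.189 0.03 ] [ 0.642  0.773  1.688 -0.619  1.187 -2.174]
40 1 [ 0.563 -0.141  0.03 ] [ 0.12   0.678  1.937 -0.995  0.871 -2.285]
40 -1 [0.543 0.189 0.25 ] [ 0.642  0.482  1.612 -0.57   1.492  0.757]
40 -1 [0.543 0.189 0.03 ] [ 0.642  0.773  1.688 -0.619  1.187  0.967]
40 -1 [ 0.563 -0.141  0.03 ] [ 0.12   0.678  1.937 -0.995  0.871  0.856]
45 1 [0.543 0.189 0.25 ] [ 0.668  0.519  1.598 -0.621  1.547 -2.35 ]
45 1 [0.543 0.189 0.03 ] [ 0.668  0.814  1.658 -0.656  1.261 -2.136]
45 1 [ 0.563 -0.141  0.03 ] [ 0.158  0.715  1.931 -1.059  0.94  -2.197]
45 -1 [0.543 0.189 0.25 ] [ 0.668  0.519  1.598 -0.621  1.547  0.792]
45 -1 [0.543 0.189 0.03 ] [ 0.668  0.814  1.658 -0.656  1.261  1.005]
45 -1 [ 0.563 -0.141  0.03 ] [ 0.158  0.715  1.931 -1.059  0.94   0.945]
50 1 [0.543 0.189 0.25 ] [ 0.691  0.558  1.584 -0.669  1.602 -2.32 ]
50 1 [0.543 0.189 0.03 ] [ 0.691  0.856  1.627 -0.691  1.335 -2.104]
50 1 [ 0.563 -0.141  0.03 ] [ 0.192  0.755  1.923 -1.111  1.011 -2.121]
50 -1 [0.543 0.189 0.25 ] [ 0.691  0.558  1.584 -0.669  1.602  0.822]
50 -1 [0.543 0.189 0.03 ] [ 0.691  0.856  1.627 -0.691  1.335  1.037]
50 -1 [ 0.563 -0.141  0.03 ] [ 0.192  0.755  1.923 -1.111  1.011  1.02 ]
[-1.284 -0.324  1.892 -0.     1.575 -0.004]
```

Run:
```python
from h import *
d=SP-FL;d/=np.linalg.norm(d);q=quat(d,np.pi/4,-1)
j=np.array(kinematics.solve_ik([.09,-.30,.45],get_obs()['orientation']))
bot.goto_joints(j); j[0]=.668; bot.goto_joints(j)
hand.move_gripper(.040)
bot.reach(np.r_[FL-d*.13,.25],q)
bot.servo_line(np.r_[FL-d*.12,.032],velocity=.12)
o=get_obs();print(o['time_s'],o['position'],o['wrist_force'],o['gripper_width'])
shot('top');a=shot('scene')['frame'];t=shot('top')['frame']
cv2.imwrite('pics/pre.png',np.hstack([a[150:400,150:550],t[100:350,150:550]])[:,:,::-1])
```

```text
7.7583 [0.54281844 0.18899147 0.03256541] [-0.32532269  0.80362387 -0.00236917] 0.0400659234075907
```

View pics/pre.png

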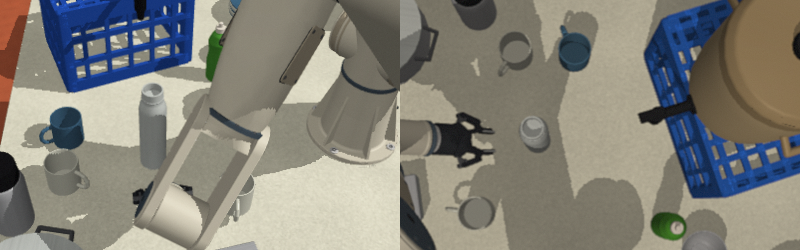

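Top view: the fingers at about (487,139) straddle the line to the flask at (535,133), and everything is clear. Now push to 35 mm short of the tap, then look.

Run:
```python
from h import *
d=SP-FL;d/=np.linalg.norm(d)
bot.servo_line(np.r_[FL-d*.06,.030],velocity=.06)
for k in (.03,-.0,-.1,-.175):
    bot.servo_line(np.r_[FL-d*(.046+k),.030],velocity=.025 if k>-.05 else .04)
    o=get_obs();print(o['time_s'],o['position'].round(4),np.round(o['wrist_force'],2))
bot.servo_line(np.r_[SP-d*(.046+.035),.030],velocity=.03)
o=get_obs();print(o['time_s'],o['position'],o['wrist_force'])
a=shot('scene','s2.png')['frame'];t=shot('top','t2.png')['frame']
r=lambda x:cv2.resize(x,None,fx=3,fy=3,interpolation=cv2.INTER_CUBIC)
cv2.imwrite('pics/mid.png',np.hstack([r(a[120:310,230:360]),r(t[150:340,330:460])])[:,:,::-1])
```

```text
9.85 [0.5452 0.1448 0.03  ] [ 0.56 -0.26  0.62]
11.2 [0.5472 0.1151 0.03  ] [0.56 0.42 0.46]
13.85 [0.5534 0.0152 0.03  ] [ 0.03  1.89 -0.15]
15.875 [ 0.558  -0.0597  0.03  ] [-1.15  1.8   0.  ]
17.575 [ 0.56091147 -0.10609731  0.03000946] [-0.60177189  1.21898365 -0.05069629]
```

View pics/mid.png

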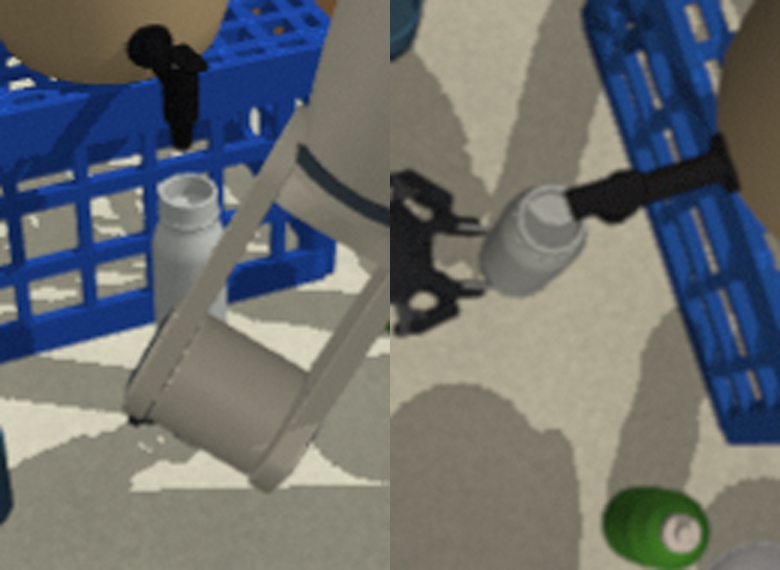

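Scene view: the rim centre is at (292.7,183.3) and the outlet end at about (290.3,167). Top view: the rim is at (384.3,222.3) and the tap body at (406,214.3). The flask is upright in the cradle.

Run:
```python
from h import *
np.set_printoptions(precision=4,suppress=True)
s=shot('scene');t=shot('top')
print('mouth',onz(s,(292.7,183.3),.245),onz(t,(384.3,222.3),.245))
print('spout scene',onz(s,(290.3,167),.268))
for z in(.29,.32,.35): print('tap top',z,onz(t,(406,214.3),z))
# outlet black mask in scene (first picture)
im=cv2.imread('pics/scene1.png'); g=im.max(2)
for v in range(150,174): 
    x=np.where(g[v,275:305]<45)[0]
    if len(x): print(v,275+x.min(),275+x.max(),end='; ')
o=.235
for c in [(.566,-.187),(.568,-.183)]:
    for z in(.268,.29): print(c,z,proj(s,[[*c,z]]),proj(t,[[*c,z]]))
```

```text
mouth [ 0.5626 -0.1472  0.245 ] [ 0.5653 -0.1486  0.245 ]
spout scene [ 0.5667 -0.1875  0.268 ]
tap top 0.29 [ 0.5758 -0.1875  0.29  ]
tap top 0.32 [ 0.5709 -0.1825  0.32  ]
tap top 0.35 [ 0.566  -0.1775  0.35  ]
150 284 295; 151 284 295; 152 284 295; 153 284 295; 154 284 295; 155 284 295; 156 284 295; 157 285 295; 158 285 295; 159 285 295; 160 285 294; 161 286 294; 162 287 293; 163 287 293; 164 287 293; 165 287 293; 166 287 293; 167 288 293; 168 288 292; 169 289 291; (0.566, -0.187) 0.268 [[290.562  167.0897]] [[404.0393 220.6258]]
(0.566, -0.187) 0.29 [[290.3826 159.915 ]] [[405.7772 219.0335]]
(0.568, -0.183) 0.268 [[289.8501 167.9901]] [[402.1243 219.6484]]
(0.568, -0.183) 0.29 [[289.6626 160.8079]] [[403.825  218.0375]]
```

Run:
```python
from h import *
p=get_obs()['position']; p[2]=.030
bot.servo_line(p+[.004,-.0395,0],velocity=.025)
o=get_obs();print(o['time_s'],o['position'],o['wrist_force'])
a=shot('scene','s3.png')['frame'];t=shot('top','t3.png')['frame']
r=lambda x:cv2.resize(x,None,fx=4,fy=4,interpolation=cv2.INTER_CUBIC)
cv2.imwrite('pics/fin.png',np.hstack([r(a[130:250,250:340]),r(t[180:300,340:430])])[:,:,::-1])
```

```text
19.5083 [ 0.56491272 -0.14554375  0.03000906] [-0.36523384  0.36511412 -0.15649001]
```

View pics/fin.png

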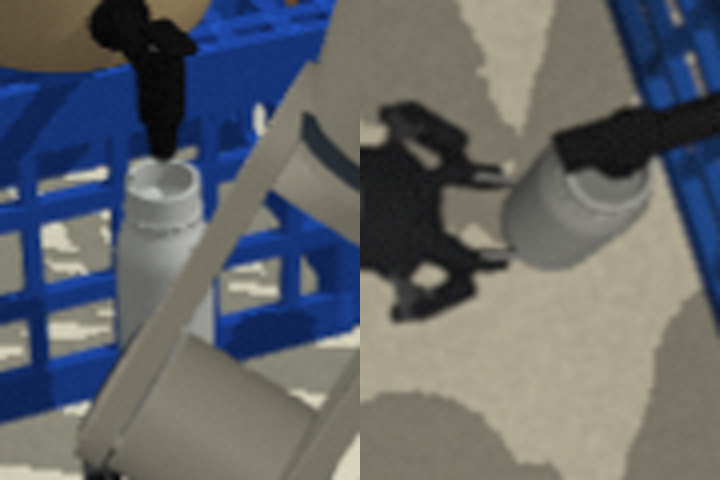

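Scene: the rim spans columns 281.5–300, centred at about (290.9,175.2), with the outlet directly over it. Next: compare numerically, then back off straight along the approach line and check the released flask.

Run:
```python
from h import *
p=get_obs()['position']; d=SP-FL;d/=np.linalg.norm(d)
bot.servo_line(p-np.r_[d*.05,0],velocity=.05)
bot.servo_line(p-np.r_[d*.15,-.06],velocity=.12)
bot.servo_line(p-np.r_[d*.20,-.22],velocity=.15)
s=shot('scene','s4.png');t=shot('top','t4.png')
o=get_obs();print(o['time_s'],o['position'])
print('meas pre',onz(s,(290.9,175.2),.245))
th=np.linspace(0,2*np.pi,60)
def ring(x,y,r,z): return np.c_[x+r*np.cos(th),y+r*np.sin(th),0*th+z]
out=[]
for c,x0,y0 in((s,250,130),(t,340,170)):
    k=4;im=cv2.resize(c['frame'][y0:y0+130,x0:x0+95,::-1],None,fx=k,fy=k,interpolation=cv2.INTER_CUBIC)
    raw=im.copy()
    for z,r,col in((.245,.025,(0,0,255)),(.268,.0085,(0,255,255)),(.0,.033,(0,255,0))):
        u=((proj(c,ring(.567,-.187,r,z))-[x0,y0]+.5)*k).astype(np.int32)
        cv2.polylines(im,[u],True,col,1)
    out.append(im)
cv2.imwrite('pics/chk.png',np.hstack(out))
```

```text
23.25 [0.55206769 0.05367168 0.24913467]
meas pre [ 0.56574404 -0.18348839  0.245     ]
```

View pics/chk.png

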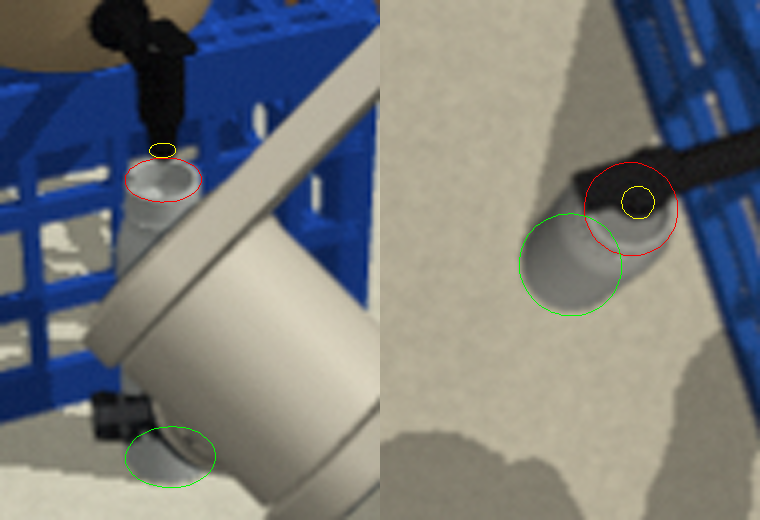

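View pics/t4.png

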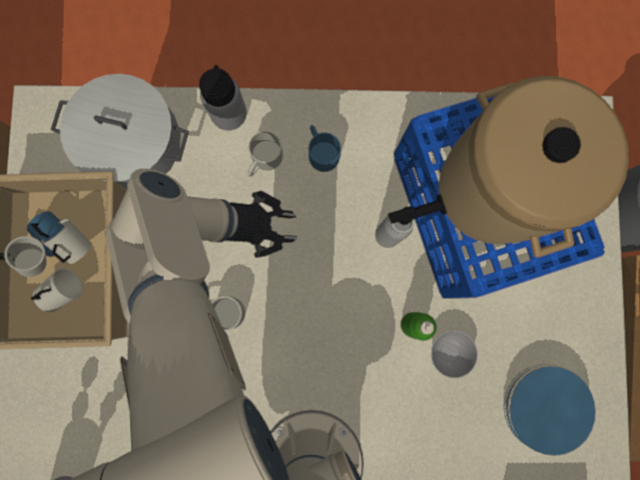

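The flask's rim and foot match rings drawn at the spout position in both views, the arm is clear and the bystanders are where they were. Handing in.

Run:
```python
from h import *
o=get_obs();print(o['time_s'],o['wrist_force'],abs(np.array(o['joint_vel'])).max())
hand_in()
```

```text
23.25 [ 0.38427044 -0.46793437  0.40301191] 0.0029273282710061115
the job is handed in; nothing more can be done
```

I pushed the flask about 26 cm to under the tap and handed the job in at 23.3 s of the 51 s allowed. I used the two fingertips as a cradle, with the tool tilted 45° and touching the flask about 25 mm up. I never gripped it, and the wrist force at the checks stayed around 2 N. I then backed the arm away clear of everything; `hand_in` gives no verdict.

- **Flask position:** the last check put the mouth at about (0.566, -0.184) and the spout at (0.567, -0.187), roughly 4 mm apart against the 16 mm limit. The flask looked upright in both views. That mouth figure comes from the picture just before I backed off. Afterwards I checked it only by eye, against rings drawn at the spout's place, and its rim and foot matched in both views.
- **Bystanders:** in the final top view everything else stood where it began. I judged this by eye rather than measuring each one again.
- **Disagreement between views:** the tap body's position in the top view depends on its height, which I didn't know. It differed from the scene-view spout estimate by up to about 6 mm. I used the scene view, where the outlet's lower end is visible.

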